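# Check a walking-frame brake lever stops short of its grip

### The job

On the bench stand, check the brake lever of the walking-frame handle: with the outside of your fingers, press the lever in towards the grip until it stops short of the grip, pause there a moment, and let it spring right back out, then press it to its stop again and finish while still holding it pressed there so the gap can be gauged. Press firmly but don't force it, never grip the lever between the fingers, keep off the rubber grip, and leave the other things on the bench where they are.

Things in the scene. Friction and masses are not known exactly. Their poses are not given: they have to be found in the camera images.
- handle: Walking-frame handle on a fixed bench stand: dark base plate (local x -60..60, y -90..190 mm), 25 mm tube rising at local y 155 and bending level at 140 mm. Origin on the bench under the grip's middle, z up, y along the grip to the bent tube. Vertical lever pivot at local (-35, 75) mm in two black lugs (x -46..-14, y 62..88, tops 163 mm high). The lever lies level on the grip's -x side.
- grip: The bar: black ribbed rubber grip, level, 32 mm dia (34 at the ribs, 36 at the end), fixed on the handle; origin on its axis 140 mm above the bench directly above the handle's origin; it reaches along the handle's y from 60 to -96 mm. Not to be touched.
- lever (a joint): Brake lever angle, rad: 0 = sprung fully out, 0.32 = at its rigid built-in stop, parallel to the grip with about 12 to 14 mm of air between. Pressing turns it anticlockwise seen from above. A spring returns it: 95 mm from the pivot it takes about 3 N to start and 7 to 8 N at the stop.
- lever_face (a point): Where fingers press: on the outer face (away from the grip) of the lever, 95 mm from its pivot, 140 mm above the bench. Axes turn with it: x into the lever (pressing direction), y along it to the pivot, z up. Plain aluminium blade 10 mm thick, 129 to 151 mm above the bench, ending 139 mm from the pivot in an 18 mm round knob. At rest it slants 0.32 rad out from the grip.
- lever_mid (a point): Middle of the lever blade's thickness 95 mm from the pivot, 5 mm behind lever_face along its x; same axes.
- foot: Bystander: loose beige prosthetic foot, about 260 x 82 mm and 103 mm high at the ankle, origin under its middle, toes to +x. Leave alone.
- adapter: Bystander: loose metal tube adapter, 44 mm dia, 42 mm high, standing, origin under its centre. Leave alone.
- jar: Bystander: loose small jar, 52 mm dia, 60 mm high, standing, origin under its centre. Leave alone.
- driver: Bystander: loose screwdriver with black handle, 170 mm long, lying along its x, under 35 mm high. Leave alone.

How it is judged:
On the way, in this order (a step that is already met when the one before it is completed fails the run):
1. the lever is pressed to its stop by the fingers (value of joint lever above 0.295 rad and contact force between the fingers and lever above 2 N), for 0.3 s.
2. the lever is let go and springs right back out (value of joint lever below 0.03 rad), for 0.1 s.
At the end, for the whole second after the job is handed in: The lever is held at its stop (joint above 0.295 of 0.32 rad) by the fingers with more than 2 N, nothing touches the rubber grip, and the foot, adapter, jar and screwdriver are within 15 mm of where they began (all of step 1 and contact force between anything else and grip below 1 N and distance of each of foot, adapter, jar, driver from where it was at the start of the episode below 0.015 m); the arm keeps its last pose, push and grip.
It fails at once if the lever is forced (more than 45 N) (contact force between anything else and lever above 45 N).
It fails at once if the rubber grip is touched (more than 2 N) (contact force between anything else and grip above 2 N).
It fails at once if the lever is taken between the fingers (x of the grasp point in the frame of lever_mid between -0.008 and 0.012 m and y of the grasp point in the frame of lever_mid between -0.05 and 0.09 m and z of the grasp point in the frame of lever_mid between -0.025 and 0.014 m).
It fails at once if a bystander is moved or lifted (more than 15 mm) (distance of any of foot, adapter, jar, driver from where it was at the start of the episode above 0.015 m).
It also fails if it takes over 38 s, if anything falls off the work surface, if the arm or the gripper's body presses on something with over 40 N, if the wrist force passes 120 N, or if a joint passes its speed limit or range.

### The arm

A 6-joint arm with a two-finger parallel gripper is mounted at the origin on the work surface. World frame = base frame: x ahead of the robot, y to its left, z up, the work surface at z = 0. Lengths are in m, angles in rad, forces in N, time in s.
With the tool pointing down it reaches from about 0.325 to 0.85 m from the base axis. Payload 15.5 kg.
Tool frame: the origin (TCP) lies at the centre of the arm's flange, where the gripper is bolted on; the fingertips stand 191 mm ahead of it and the grasp point (between the pads) lies 172 mm ahead of it; z points along the fingers, y is the line along which they close (so a half turn about z gives the same grasp; the last joint's range is limited). The gripper opens to 91 mm and grips with 3 to 60 N. Pads are 32 mm wide; open, the fingers measure 118 mm over their backs; the gripper's body (76 mm by 178 mm) begins 60 mm behind the grasp point.
Start: joints at [1.161, 0.494, 1.345, -0, 1.302, -0.096], TCP at [0.193, 0.594, 0.405] pointing down, gripper open.
Joint ranges: [-2.91, 2.91], [-0.82, 2.16], [0.22, 2.67], [-1.22, 4.37], [0.12, 2.79], [-3.08, 3.08]. Speed limits (rad/s): [1.89, 1.89, 2.57, 3.01, 3.01, 3.01].

### API

Orientations are given as [roll, pitch, yaw] about the fixed x, y, z axes, in that order (R = Rz(yaw) Ry(pitch) Rx(roll)).
In Python, from bench import manip gives the robot as it stands.
- The arm moves only by the tool jog_arm, never from a script. Its argument "deltas" is a list of rows, each a list of 2 entries, a list of its own where there are three numbers: the shift along the world's x, y, z in m, then the turn about the world's z in rad. A call has 1 to 5 rows; each row shifts and turns the commanded pose from where the row before left it; what a row does not reach is not made up. A row lasts 1/10 s, in which the tool goes at most 50 mm and 8.59 degrees, less where a joint would pass 70% of its speed; a pose out of reach is approached as far as the arm can. A call is refused whole if a number of a shift passes 0.05 or a number of a turn 0.15, either way. A call with a gripper value outside its range is refused whole. "hand" is the closure, from 0 (fully open) to 1 (shut), set as the call begins (left out, the last holds). The fingers move at their own pace and stop on an object; "grip_force" is the grip in N (left out, the last holds). Time passes only in rows, so rows that do not move let the fingers close. It gives the time, the measured TCP pose, the force, the opening and the grip force at its end, in the units of the state.
- manip.get_state(): the state, without advancing time (a new reading comes with each control period).
- manip.camera(name): name is "scene" or "top" or "wrist"; returns a dict with "image" (400x640x3 uint8, blue, green, red), "mtx" (3x3 intrinsics, pixels), "k1" (the pictures are not rectified: a ray, as slopes to the right and down, at radius r is drawn at 1 + k1 r^2 times it, then the intrinsics apply), "rvec" (rotation vector, rad) and "tvec" (3), from world to camera coordinates, as OpenCV has them. Camera axes: x right, y down, z forward; pixel columns grow to the right and rows downward; lengths in m; the calibration is good to about 2 mm. A picture is of the moment at which its call begins. There is no depth.
- manip.job_done(): hands the job in; it is judged then, once.
Trained networks look in a picture, given as the dict that the camera call returned (one of the last four; its "shot" number tells which), for a name from the list of things; names that differ only in an ending like _2 or _b are one class to them, and where a whole thing is asked for, a point or a joint stands for the part that bears it (a point fixed in the world has none). Each returns a list of dicts, best first, with "confidence" (0 to 1); they miss things now and then, are a little off and sometimes report something else, mostly with a low value. They report only what shows in the picture. A call takes as long as a camera call.
- manip.find_in(picture, label): "centre" ([x, y, z] in m, in world coordinates, good to about 4 mm: the middle of the surface that is visible of it).
- manip.spot_point(picture, label): "centre" ([x, y, z] in m, in world coordinates, good to about 4 mm: a listed point, or the origin of a listed thing).
The state is a dict: "time": time; "qpos": joint angles; "qvel": joint speeds; "tau": joint torques, N m; "tool_pos": TCP position; "orientation": TCP orientation; "wrist_force": force on the tool from outside, world axes, zero at the start; "ft_torque": the same for the moment, N m; "gripper_width": finger opening in m; "finger_force": force on a finger pad.
Only numpy, scipy, OpenCV 4.12 (cv2) and the standard library are available. Lean on these libraries where they do the work, as an engineer would, in place of code of your own. Each camera call takes 0.05 s, during which the arm holds its last target. There are 200 camera calls.

## Working session

There is one attempt and no reset: what is moved stays moved. The work goes in short steps, Python scripts to look and compute and a tool call to move; the robot and the scene stay as the last step left them, time stands still between calls to the robot, and variables do not carry over. Pictures are saved under pics/ and viewed, at most 10 in all, crops included, and the job is handed in when it is done.

Besides the shell and the picture viewer there is one more tool, called after "Call:" in YAML: its name, and indented under it one key for each argument. jog_arm: Moves the arm, as the interface text tells. Its arguments: {"type":"object","properties":{"deltas":{"type":"array"},"hand":{"type":"number"},"grip_force":{"type":"number"}},"required":["deltas"]}

```bash
mkdir -p pics
python3 - <<'E'
from bench import manip
import cv2
s=manip.get_state();print(s['time'],s['tool_pos'],s['orientation'],s['gripper_width'])
for c in("scene","top"):
    p=manip.camera(c);cv2.imwrite(f"pics/{c}0.png",p["image"])
    for l in("handle","grip","lever_face","lever_mid","foot","adapter","jar","driver"):
        r=manip.spot_point(p,l);print(c,l,[(d["centre"],d["confidence"]) for d in r[:2]])
    print('lever',[(d["centre"],d["confidence"]) for d in manip.find_in(p,"lever")[:1]])
print(manip.get_state()['time'])
E
```

```text
0.0 [0.19286354 0.59434501 0.40413802] [-3.14036697e+00 -9.43046783e-05  2.82780978e+00] 0.09135328171360418
scene handle [([0.5412, -0.0299, -0.003], 0.63), ([0.6411, -0.0238, 0.0025], 0.59)]
scene grip [([0.5384, -0.0267, 0.1433], 0.67)]
scene lever_face [([0.4665, -0.0348, 0.1427], 0.98), ([0.4059, 0.0981, -0.0031], 0.27)]
scene lever_mid [([0.4747, -0.0381, 0.1416], 0.89)]
scene foot [([0.5185, -0.2584, 0.0005], 0.96)]
scene adapter [([0.4025, -0.0629, -0.0015], 0.86)]
scene jar [([0.405, 0.0981, 0.0004], 0.57)]
scene driver [([0.6425, -0.0231, 0.0015], 0.76)]
lever [([0.4914, -0.0209, 0.1478], 0.59)]
top handle [([0.5399, -0.0281, -0.0011], 0.63)]
top grip [([0.5376, -0.0302, 0.1369], 0.79)]
top lever_face [([0.4706, -0.0355, 0.1425], 0.65)]
top lever_mid [([0.4746, -0.0386, 0.1383], 0.6)]
top foot [([0.5207, -0.262, -0.0023], 0.73)]
top adapter [([0.3974, -0.0625, -0.0028], 0.79)]
top jar [([0.4105, 0.0942, 0.0012], 0.6)]
top driver [([0.6416, -0.0248, 0.002], 0.65)]
lever [([0.4815, -0.0256, 0.1484], 0.7)]
1.0
```

View pics/scene0.png

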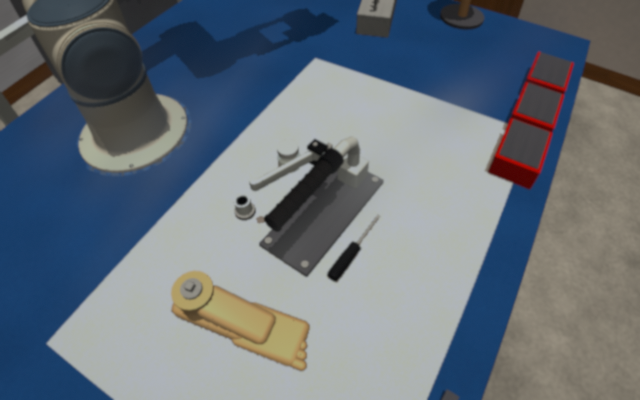

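View pics/top0.png

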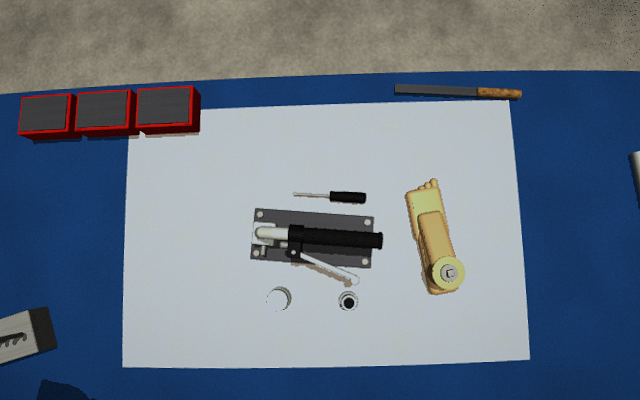

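The scene picture shows the lever on the robot's side of the black grip, with its knob near (252,184). In the top view the lever runs from the pivot at (293,250) to the knob at (355,281). The adapter (348,301) and jar (279,298) stand robot-side of it. The network points fit a handle yaw of about -0.09 and put the lever face at (0.470, -0.036).

I'll close the fingers, move over at height, then descend on the outer side of the lever.

Call:
jog_arm:
  deltas:
    - [[0.0155,-0.042,0],-0.092]
    - [[0.0155,-0.042,0],-0.092]
    - [[0.0155,-0.042,0],-0.092]
    - [[0.0155,-0.042,0],-0.092]
    - [[0.0155,-0.042,0],-0.092]
  hand: 1
  grip_force: 40

```text
time: 1.5
tool_pos: [0.2706, 0.3829, 0.4048]
orientation: [3.141, 0.0, 2.364]
wrist_force: [1.8, -0.2, -0.1]
gripper_width: 0.0541
finger_force: 0.0
```

Call:
jog_arm:
  deltas:
    - [[0.0155,-0.042,0],-0.092]
    - [[0.0155,-0.042,0],-0.092]
    - [[0.0155,-0.042,0],-0.092]
    - [[0.0155,-0.042,0],-0.092]
    - [[0.0155,-0.042,0],-0.092]

```text
time: 2.0
tool_pos: [0.3481, 0.1728, 0.405]
orientation: [3.141, 0.0, 1.904]
wrist_force: [0.4, 0.1, 0.0]
gripper_width: 0.0142
finger_force: 0.0
```

Call:
jog_arm:
  deltas:
    - [[0.0155,-0.042,0],-0.092]
    - [[0.0155,-0.042,0],-0.092]
    - [[0.0155,-0.042,0],-0.092]
    - [[0.0155,-0.042,0],-0.092]
    - [[0.0155,-0.042,0],-0.092]

```text
time: 2.5
tool_pos: [0.4257, -0.0375, 0.405]
orientation: [3.141, -0.0, 1.444]
wrist_force: [0.4, 1.0, 0.0]
gripper_width: 0.0001
finger_force: 0.0
```

Call:
jog_arm:
  deltas:
    - [[0,0,-0.03],0]
    - [[0,0,-0.03],0]
    - [[0,0,-0.02],0]
    - [[0,0,-0.013],0]
    - [[0,0,0],0]

```text
time: 3.0
tool_pos: [0.4251, -0.0355, 0.3105]
orientation: [-3.139, -0.0, 1.448]
wrist_force: [0.3, -0.6, -0.7]
gripper_width: -0.0
finger_force: 0.0
```

Run:
```python
from bench import manip
import cv2
s=manip.get_state();print(s['time'],s['tool_pos'],s['wrist_force'])
p=manip.camera("scene");cv2.imwrite("pics/s1.png",cv2.resize(p["image"][100:260,180:420],None,fx=3,fy=3))
print([(d["centre"],d["confidence"]) for d in manip.spot_point(p,"lever_face")[:1]])
```

```text
3.0 [ 0.42505817 -0.03551255  0.31054115] [ 0.30771854 -0.63121751 -0.70639194]
[]
```

View pics/s1.png

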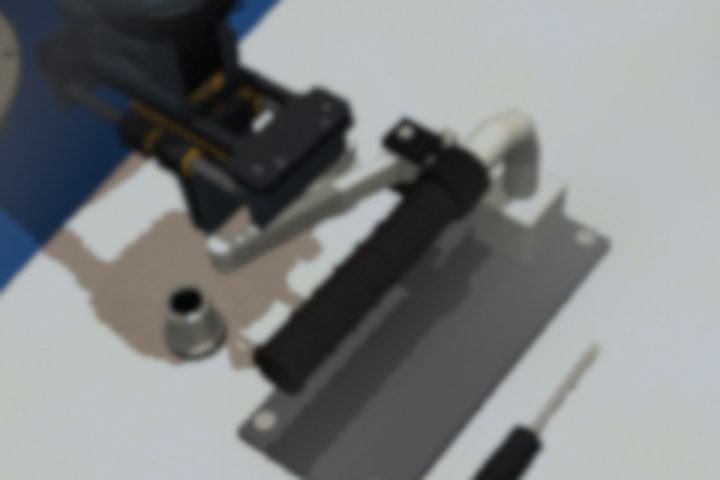

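The crop shows the closed fingers just behind the lever's outer face, near (230,215), clear of the knob, adapter and grip. I'll press now.

Call:
jog_arm:
  deltas:
    - [[0.012,0,0],0]
    - [[0.012,0,0],0]
    - [[0.008,-0.001,0],0]
    - [[0.008,-0.001,0],0]
    - [[0.006,-0.001,0],0]

```text
time: 3.6
tool_pos: [0.4718, -0.0386, 0.3116]
orientation: [-3.14, 0.0, 1.448]
wrist_force: [-5.7, -2.5, 2.2]
gripper_width: 0.0002
finger_force: 2.7
```

Call:
jog_arm:
  deltas:
    - [[0.005,-0.001,0],0]
    - [[0.004,-0.001,0],0]
    - [[0,0,0],0]

```text
time: 3.9
tool_pos: [0.4807, -0.0407, 0.3116]
orientation: [-3.14, 0.0, 1.448]
wrist_force: [-6.8, -3.6, 2.0]
gripper_width: 0.0003
finger_force: 2.9
```

Call:
jog_arm:
  deltas:
    - [[0.002,0,0],0]
    - [[0.001,0,0],0]
    - [[0,0,0],0]

```text
time: 4.2
tool_pos: [0.4833, -0.0407, 0.3115]
orientation: [-3.14, 0.0, 1.448]
wrist_force: [-6.4, -3.1, 0.1]
gripper_width: 0.0004
finger_force: 3.1
```

Call:
jog_arm:
  deltas:
    - [[0.001,0,0],0]
    - [[0,0,0],0]

```text
time: 4.4
tool_pos: [0.4842, -0.0407, 0.3115]
orientation: [-3.139, 0.001, 1.448]
wrist_force: [-6.5, -4.8, 0.6]
gripper_width: 0.0
finger_force: 3.2
```

Call:
jog_arm:
  deltas:
    - [[0.001,0,0],0]
    - [[0.001,0,0],0]
    - [[0,0,0],0]

```text
time: 4.7
tool_pos: [0.486, -0.0408, 0.3114]
orientation: [-3.139, 0.001, 1.448]
wrist_force: [-8.4, -5.4, 2.0]
gripper_width: 0.0006
finger_force: 4.1
```

Call:
jog_arm:
  deltas:
    - [[0.001,0,0],0]
    - [[0,0,0],0]

```text
time: 4.9
tool_pos: [0.4869, -0.0407, 0.3114]
orientation: [-3.139, 0.001, 1.448]
wrist_force: [-9.7, -5.7, 1.2]
gripper_width: 0.0006
finger_force: 4.5
```

Call:
jog_arm:
  deltas:
    - [[0.001,0,0],0]
    - [[0.001,0,0],0]
    - [[0,0,0],0]

```text
time: 5.2
tool_pos: [0.4881, -0.0408, 0.3113]
orientation: [-3.136, 0.001, 1.448]
wrist_force: [-16.7, -8.4, 7.0]
gripper_width: 0.0006
finger_force: 8.0
```

Run:
```python
from bench import manip
import cv2
for c in("top","scene"):
    p=manip.camera(c);cv2.imwrite(f"pics/{c}2.png",cv2.resize(p["image"][190:310,230:400] if c=="top" else p["image"][100:260,180:420],None,fx=3,fy=3))
    for l in("lever_face","lever_mid"): print(c,l,[(d["centre"],d["confidence"]) for d in manip.spot_point(p,l)[:1]])
s=manip.get_state();print(s['time'],s['tool_pos'],s['wrist_force'])
```

```text
top lever_face [([0.4118, 0.0964, -0.0004], 0.58)]
top lever_mid []
scene lever_face [([0.4961, -0.0446, 0.1422], 0.79)]
scene lever_mid [([0.5059, -0.0476, 0.1395], 0.68)]
5.5 [ 0.4880995  -0.04079642  0.31127445] [-15.36616719  -8.08650341   7.18387003]
```

View pics/scene2.png

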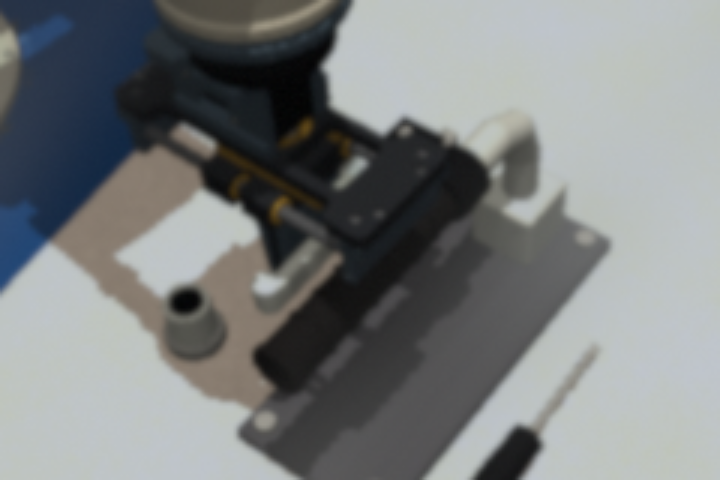

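The lever is now parallel to the grip with air between them. The force rose steeply to about 17 N and the face sits at the predicted stop position. I'll pause here, then let it go.

Call:
jog_arm:
  deltas:
    - [[0,0,0],0]
    - [[0,0,0],0]
    - [[0,0,0],0]
    - [[0,0,0],0]
    - [[0,0,0],0]

```text
time: 6.0
tool_pos: [0.4881, -0.0408, 0.3113]
orientation: [-3.137, 0.001, 1.448]
wrist_force: [-16.8, -8.3, 7.2]
gripper_width: 0.0006
finger_force: 7.8
```

Call:
jog_arm:
  deltas:
    - [[-0.012,0.001,0],0]
    - [[-0.014,0.001,0],0]
    - [[-0.014,0.001,0],0]
    - [[-0.012,0.001,0],0]
    - [[-0.011,0.001,0],0]

```text
time: 6.5
tool_pos: [0.4261, -0.0355, 0.3118]
orientation: [3.141, 0.0, 1.448]
wrist_force: [0.2, 0.2, 0.2]
gripper_width: 0.0006
finger_force: 0.0
```

Call:
jog_arm:
  deltas:
    - [[0,0,0],0]
    - [[0,0,0],0]
    - [[0,0,0],0]
    - [[0,0,0],0]
    - [[0,0,0],0]

```text
time: 7.0
tool_pos: [0.4267, -0.0355, 0.3117]
orientation: [3.141, 0.0, 1.448]
wrist_force: [0.4, 0.6, 0.4]
gripper_width: 0.0003
finger_force: 0.0
```

Run:
```python
from bench import manip
import cv2
p=manip.camera("scene");cv2.imwrite("pics/s3.png",cv2.resize(p["image"][100:260,180:420],None,fx=3,fy=3))
s=manip.get_state();print(s['time'],s['tool_pos'],s['wrist_force'])
```

```text
7.05 [ 0.42663549 -0.03554577  0.31167262] [ 0.58099607  0.51657569 -1.2779279 ]
```

View pics/s3.png

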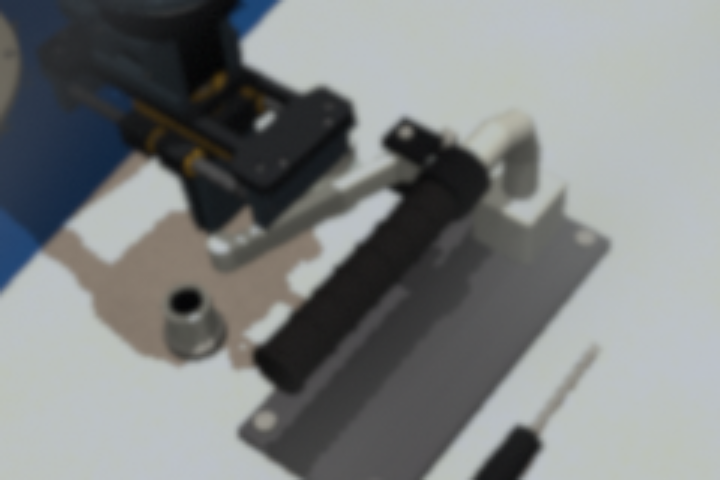

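The knob is back at its starting place, near (225,250), and the fingers are free of the lever. Pressing again.

Call:
jog_arm:
  deltas:
    - [[0.012,0,0],0]
    - [[0.014,0,0],0]
    - [[0.012,-0.002,0],0]
    - [[0.01,-0.002,0],0]
    - [[0.008,-0.001,0],0]

```text
time: 7.55
tool_pos: [0.4829, -0.0408, 0.3113]
orientation: [-3.14, 0.0, 1.448]
wrist_force: [-7.0, -3.9, 2.6]
gripper_width: 0.0002
finger_force: 3.6
```

Call:
jog_arm:
  deltas:
    - [[0.003,0,0],0]
    - [[0.002,0,0],0]
    - [[0.001,0,0],0]
    - [[0.0005,0,0],0]
    - [[0,0,0],0]

```text
time: 8.05
tool_pos: [0.488, -0.0409, 0.3112]
orientation: [-3.137, 0.001, 1.448]
wrist_force: [-15.0, -8.4, 6.6]
gripper_width: -0.0
finger_force: 7.2
```

Call:
jog_arm:
  deltas:
    - [[0.0005,0,0],0]
    - [[0,0,0],0]
    - [[0,0,0],0]
    - [[0,0,0],0]
    - [[0,0,0],0]

```text
time: 8.55
tool_pos: [0.4882, -0.0409, 0.3111]
orientation: [-3.136, 0.001, 1.448]
wrist_force: [-17.0, -9.0, 7.7]
gripper_width: 0.0005
finger_force: 8.3
```

Run:
```python
from bench import manip
p=manip.camera("scene")
for l in("lever_face","lever_mid","adapter","foot","driver"): print(l,[(d["centre"],d["confidence"]) for d in manip.spot_point(p,l)[:1]])
s=manip.get_state();print(s['time'],s['tool_pos'],s['wrist_force'])
if s['wrist_force'][0]<-12: print(manip.job_done())
```

```text
lever_face [([0.4985, -0.0445, 0.1413], 0.88)]
lever_mid [([0.5029, -0.044, 0.1377], 0.85)]
adapter [([0.4003, -0.065, -0.0017], 0.83)]
foot [([0.5192, -0.2566, 0.0005], 0.56)]
driver [([0.6405, -0.0232, 0.0019], 0.86)]
8.85 [ 0.48816935 -0.04089649  0.31110466] [-17.09445682  -8.78086485   8.04175946]
the job is handed in; nothing more can be done
None
```

I pressed the lever to its stop and let it spring fully back. I then pressed it to the stop again and handed the job in with the closed fingers still holding it there (about 17 N push at the wrist); no verdict was returned.

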